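Bolt the hood of the high-voltage test box

ROBOT

A 6-joint arm with a two-finger parallel gripper is mounted at the origin on the work surface. World frame = base frame: x ahead of the robot, y to its left, z up, the work surface at z = 0. Lengths are in m, angles in rad, forces in N, time in s.
With the tool pointing down it reaches from about 0.225 to 0.875 m from the base axis. Payload 3.4 kg.
Tool frame: the origin (TCP) lies at the very end of the fingers, on their centre line; the grasp point (between the pads) lies 19 mm behind it; z points along the fingers, y is the line along which they close (so a half turn about z gives the same grasp; the last joint's range is limited). The gripper opens to 85 mm and grips with 20 to 120 N. Pads are 22 mm wide; open, the fingers measure 114 mm over their backs; the gripper's body (76 mm by 85 mm) begins 54 mm behind the grasp point. The pads swing forward as they close: fully open they stand 13 mm farther back than shut.
Start: joints at [-0.121, 0.276, 1.505, -0, 1.361, -0.121], TCP at [0.575, -0, 0.231] pointing down, gripper open.
Joint ranges: [-2.89, 2.89], [-0.75, 2.08], [0.22, 2.7], [-1.18, 4.32], [0.11, 2.71], [-2.7, 2.7]. Speed limits (rad/s): [2.57, 2.57, 3.14, 3.14, 3.14, 3.14].

INTERFACE

Orientations are given as a unit quaternion [w, x, y, z].
In Python, from rig import readout, vision, manip gives the robot as it stands.
- The arm moves only by the shell command python3 -m handwheel 'ROWS' [FORCE]. ROWS is JSON, a list of rows, each a list of 3 entries, a list of its own where there are three numbers: the shift along the tool's x, y, z in mm, then the turn, a rotation vector about the tool's x, y, z in units of 6 degrees (1.0 is 6 degrees), then the closure, from -1 (fully open) to 1 (shut), so that 0 is half open. A call has 1 to 20 rows; each row shifts and turns the commanded pose from where the row before left it, along the tool's axes as they then stand; what a row does not reach is not made up. A row lasts 1/8 s, in which the tool goes at most 62.5 mm and 10.7 degrees, less where a joint would pass 70% of its speed; a pose out of reach is approached as far as the arm can. A call is refused whole if a number of a shift passes 62.5 or a number of a turn 1, either way. A call with a gripper value outside its range is refused whole. The fingers move at their own pace and stop on an object; FORCE is the grip in N (left out, the last holds). Time passes only in rows, so rows that do not move let the fingers close. It gives the time, the measured TCP pose, the force, the opening and the grip force at its end, in the units of the state.
- readout.get_state(): the state, without advancing time (a new reading comes with each control period).
- vision.get_image(name): name is "scene" or "side" or "wrist"; returns the picture (400x640x3 uint8, blue, green, red); there is no depth.
- vision.camera_params(name): a dict with "intrinsics" (3x3 intrinsics, pixels), "rvec" (rotation vector, rad) and "tvec" (3), from world to camera coordinates, as OpenCV has them; the wrist camera has in their place "hand_eye" (4x4, takes a point from camera to tool coordinates, whose origin is the TCP and whose axes are the flange's). Camera axes: x right, y down, z forward; pixel columns grow to the right and rows downward; lengths in m; the calibration is good to about 2 mm. The wrist camera is an equidistant fisheye: a pixel r from the principal point sees the ray r / f radians off the axis. A picture is of the moment at which its call begins: read the wrist's pose just before it. camera_params takes no time and is no camera call.
- manip.sign_off(): hands the job in; it is judged then, once.
The state is a dict: "clock": time; "qpos": joint angles; "qd": joint speeds; "effort": joint torques, N m; "position": TCP position; "ee_rot": TCP orientation; "contact_force": force on the tool from outside, world axes, zero at the start; "moment": the same for the moment, N m; "width": finger opening in m; "gripper_force": force on a finger pad.
Only numpy, scipy, OpenCV 4.12 (cv2) and the standard library are available. Lean on these libraries where they do the work, as an engineer would, in place of code of your own. Each camera call takes 0.05 s, during which the arm holds its last target. There are 200 camera calls.

TASK

The board is in the high-voltage test box with the clear hood shut: now bolt the hood. Press the sprung catch bar down with one fingertip and keep it down while the other fingertip pushes the bolt by its upright tab all the way home into the interlock switch; then let go, so that the catch springs back up and locks the bolt, and move the hand clear. Nothing needs grasping or lifting: keep the hood shut and leave everything else where it lies.

Things in the scene. Friction and masses are not known exactly. Their poses are not given: they have to be found in the camera images.
- test_box: Dark grey steel test box, 250 x 320 x 50 mm (x, y, z), fixed to the bench; origin at the centre of its underside, z up. -x is its front panel (towards the robot, turned up to 20 degrees). On its top, 50 mm over the bench, a ledge along the front (box x -125 to -22 mm) carries bolt and catch; the clear hood stands behind it.
- bolt (a joint): Position of the bolt in m: 0 drawn back (start), 0.030 fully home at its stop; grows along the box's +y. The catch's nose holds it in notches 10 mm apart on its top, so with the catch up it gives only 1 to 3 mm; with the catch down it slides at 1 to 2 N and stays where it is left.
- bolt_mid (a point): Point fixed on the box: on the bolt's line (box x = -50 mm, y = 0), on the ledge, 50 mm over the bench; axes as the box. The bolt is a flat steel bar along y, 14 mm wide, its top 10 mm over the ledge, in two bridges (at y -86 and +52 mm, each 10 mm long, 19 mm high).
- tab_top (a point): Middle of the upright push tab on the bolt, 42 mm over the ledge; moves with the bolt, from box y = +5 to +35 mm. The tab is a steel plate 24 mm wide (box x) and 6 mm thick (box y), standing on the bar up to a round head 54 mm over the ledge. Push its -y face. Behind it a fingertip has 49 mm of free bar, up to the catch's nose arm at box y = -50 mm (5 mm wide).
- switch_mouth (a point): Mouth of the black interlock switch on the ledge (box x = -50, y = 84 mm, 8 mm over the ledge), where the bolt's end goes home after passing the steel eye on the hood's front (y = 71 mm). The switch is 30 x 34 x 26 mm high and lies on the +y side of this point. Axes as the box.
- catch (a joint): Angle in rad by which the spring catch is pressed: 0 up (nose in a notch), 0.34 fully down. The nose is clear of the notches from about 0.21: hold 0.23 to 0.34. It is a rocker; its pivot runs parallel to the bolt at box x = -68 mm, 22 mm over the ledge. Pressing the bar lifts the nose, on the other side of the pivot, off the bolt.
- bar_top (a point): Centre of the top of the catch's ribbed steel press bar (box x = -98, y = -9 mm), 28 mm over the ledge when up. The bar is 28 mm wide (box x), 90 mm long beside the bolt (box y -54 to +36 mm). At 0.30 rad its centre line is 9 mm down; spring 2 N at first, 4.5 N then. A fingertip can slide along it. A fingertip at that level clears the bolt's bar by 9 mm and is beside the tab.
- hood (a joint): Opening angle of the clear hood in rad, 0 shut; not to be opened. The hood is 145 x 290 mm and stands 40 mm over the ledge, hinged along its far (+x) edge; its front is 28 mm behind the bolt's line. A black bow handle on top (67 mm over the ledge) stands 111 mm behind the bolt's line.
- capacitor: Loose dark can capacitor, 25 mm across, 40 mm high, upright on the ledge near its -y end (box y about -133 mm); origin at its foot. Leave alone.
- screwdriver: Loose black-handled screwdriver, 170 mm long, lying on the bench in front of the box. Leave alone.
- tweezers: Loose steel tweezers, 125 mm long, lying on the bench in front of the box. Leave alone.
- multimeter: Loose black hand-held multimeter, 165 x 80 x 42 mm, lying on the bench at the box's -y side. Leave alone.
- solder_reel: Loose reel of solder, 60 mm across, 50 mm high, standing on the bench at the box's +y side. Leave alone.
- flux_bottle: Loose small white bottle, 48 mm across, 105 mm high, standing on the bench at the box's +y side. Leave alone.
- spare_board: Loose small green circuit board, 60 x 85 mm, 14 mm high with its parts, lying on the bench at the box's +y side. Leave alone.

How it is judged:
On the way, in this order (a step that is already met when the one before it is completed fails the run):
1. the catch bar is pressed down with the bolt still drawn back (value of joint catch above 0.2 rad and value of joint bolt below 0.006 m), for 0.1 s.
2. the bolt slides past half way with the catch bar held down (value of joint catch above 0.2 rad and value of joint bolt between 0.012 and 0.028 m).
At the end, for the whole second after the job is handed in: The bolt is home (27 mm or more of its 30 mm), the catch has sprung back up (below 0.08 rad) into the last notch, the hood is shut (below 0.03 rad) (value of joint bolt above 0.027 m and value of joint catch below 0.08 rad and value of joint hood below 0.03 rad); the robot touches nothing.
It fails at once if the hood is lifted (value of joint hood above 0.08 rad).
It fails at once if a thing lying about is lifted, carried or knocked away (moved more than 30 mm) (distance of any of capacitor, screwdriver, tweezers, multimeter, solder_reel, flux_bottle, spare_board from where it was at the start of the episode above 0.03 m).
It also fails if it takes over 42 s, if anything falls off the work surface, if the arm or the gripper's body presses on something with over 40 N, if the wrist force passes 120 N, or if a joint passes its speed limit or range.

## Working session

There is one attempt and no reset: what is moved stays moved. The work goes in short steps, Python scripts to look and compute and a shell command to move; the robot and the scene stay as the last step left them, time stands still between calls to the robot, and variables do not carry over. Pictures are saved under pics/ and viewed, at most 10 in all, crops included, and the job is handed in when it is done.

```bash
ls; mkdir -p pics
cat > h.py <<'E'
import numpy as np, cv2
from rig import readout, vision, manip
from scipy.spatial.transform import Rotation as R
def cam(n):
    p=vision.camera_params(n);K=np.array(p["intrinsics"]);Rm=cv2.Rodrigues(np.array(p["rvec"],float))[0];t=np.array(p["tvec"]).ravel();return K,Rm,t
def proj(n,X):
    K,Rm,t=cam(n);q=(Rm@np.atleast_2d(X).T).T+t;q=(K@q.T).T;return q[:,:2]/q[:,2:]
def ray(n,u):
    K,Rm,t=cam(n);d=Rm.T@np.linalg.inv(K)@np.array([u[0],u[1],1.]);return -Rm.T@t,d
def plane(n,u,z):
    c,d=ray(n,u);return c+d*(z-c[2])/d[2]
E
python3 - <<'E'
from h import *
for n in("scene","side"):
    cv2.imwrite(f"pics/{n}0.png",vision.get_image(n)); print(n,cam(n)[0].tolist(),(-cam(n)[1].T@cam(n)[2]).round(3))
s=readout.get_state();print(s)
print(vision.camera_params("wrist"))
E
```

```text
pics
scene [[362.3288733020598, 0.0, 323.0656255690814], [0.0, 362.3288733020598, 202.27147175714984], [0.0, 0.0, 1.0]] [1.21  0.383 0.61 ]
side [[519.0157445923213, 0.0, 319.56066580696523], [0.0, 519.0157445923213, 200.21076673237712], [0.0, 0.0, 1.0]] [ 0.003 -0.578  0.812]
{'clock': 0.1, 'qpos': array([-1.20987354e-01,  2.76551406e-01,  1.50600811e+00,  4.81815377e-06,
        1.36067117e+00, -1.20995107e-01]), 'qd': array([-0.00103855, -0.0020694 , -0.00346057, -0.00068609,  0.00240875,
        0.00045068]), 'effort': array([ 1.55745878e-03, -4.17697620e+01, -2.46405226e+01, -1.74112388e-04,
        5.80947395e-03,  2.85749664e-07]), 'position': array([5.74541426e-01, 5.93663184e-05, 2.30514359e-01]), 'ee_rot': array([-6.46248983e-04,  7.07104160e-01,  7.07108928e-01, -5.03143963e-04]), 'contact_force': array([ 0.97621923, -0.29676083, -0.24071921]), 'moment': array([-0.02438951,  0.05629032, -0.00351304]), 'gripper_force': 0.0, 'width': 0.08533674180708745}
{'intrinsics': array([[309.70691629,   0.        , 319.74109199],
       [  0.        , 309.70691629, 201.95148249],
       [  0.        ,   0.        ,   1.        ]]), 'hand_eye': array([[-6.01407879e-04, -9.62978426e-01, -2.69577798e-01,
         6.73209569e-02],
       [ 9.99999680e-01, -4.37147857e-04, -6.69356800e-04,
        -3.58265322e-04],
       [ 5.26730801e-04, -2.69578114e-01,  9.62978381e-01,
        -1.43579697e-01],
       [ 0.00000000e+00,  0.00000000e+00,  0.00000000e+00,
         1.00000000e+00]])}
```

View pics/scene0.png

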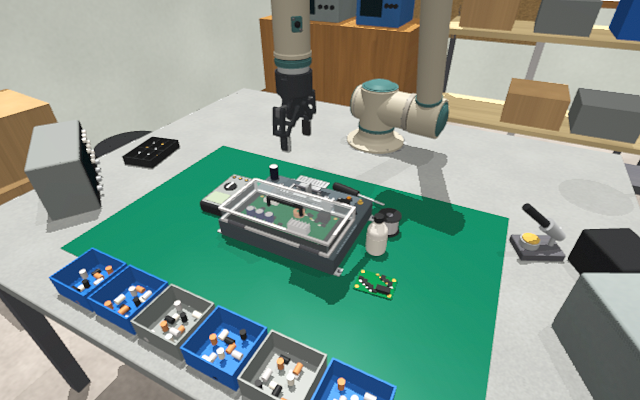

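View pics/side0.png

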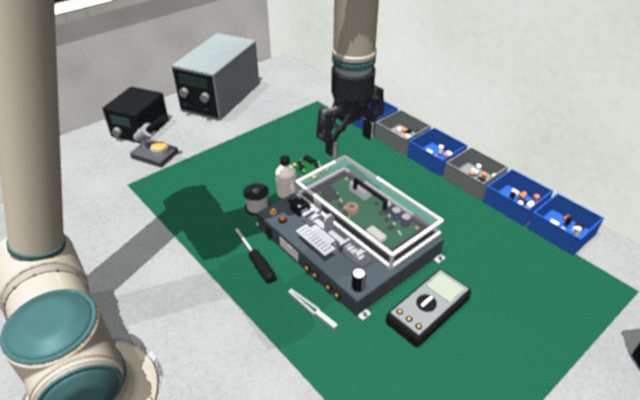

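Scene: the box is near (295,215), front ledge facing the robot. Side: the ledge runs from about (265,205) to (355,300), with the ribbed bar near (318,240), the capacitor at (358,280) and screwdriver and tweezers on the bench in front. I'll enlarge the side view.

Run:
```python
from h import *
im=cv2.imread("pics/side0.png")[170:320,240:450]
cv2.imwrite("pics/side0c.png",cv2.resize(im,None,fx=3.8,fy=3.8,interpolation=cv2.INTER_CUBIC))
```

```text
(no output)
```

View pics/side0c.png

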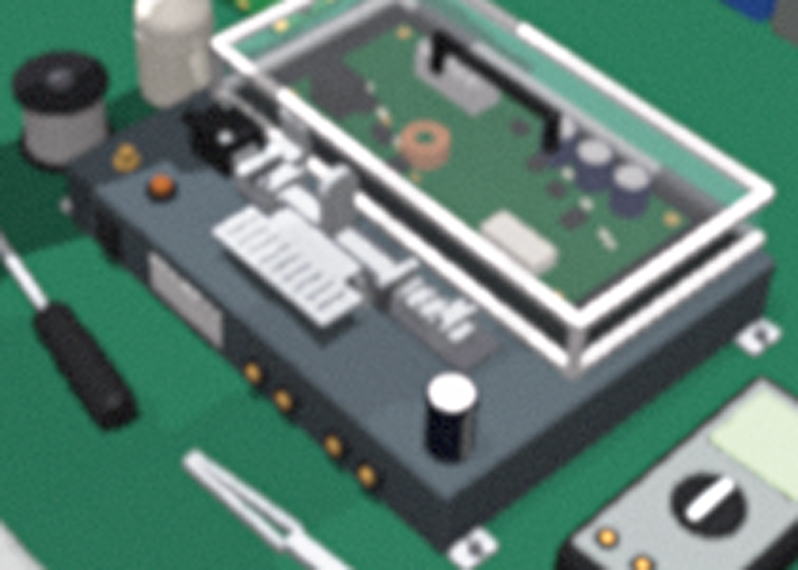

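Enlarged side: bar's corners at crop (213,232), (328,325), (365,288), (255,203). The ledge's front top corners are about (70,170) and (447,498), and the tab is near (338,190). Next, the pose by rays.

Run:
```python
from h import *
f=lambda u:np.array(u)/3.8+[240-.4,170-.4]
P={k:plane("side",f(u),z)[:2] for k,u,z in [("FL",(70,170),.05),("FR",(447,498),.05),("BR",(775,265),.05),("b1",(213,232),.078),("b2",(328,325),.078),("b3",(365,288),.078),("b4",(255,203),.078),("tab",(340,172),.1)]}
for k,v in P.items(): print(k,v.round(4))
d=P["FL"]-P["FR"];print(np.linalg.norm(d));a=np.arctan2(-d[0],d[1]);print("yaw",np.degrees(a))
d=P["BR"]-P["FR"];print(np.linalg.norm(d),"yaw",np.degrees(np.arctan2(d[1],d[0])))
d=P["b1"]-P["b2"];print(np.linalg.norm(d),"yawbar",np.degrees(np.arctan2(-d[0],d[1])))
Rm=np.array([[np.cos(a),-np.sin(a)],[np.sin(a),np.cos(a)]])
print("O from corners",(P["FL"]+P["FR"])/2+Rm@[.125,0])
print("O from bar",(P["b1"]+P["b2"]+P["b3"]+P["b4"])/4+Rm@[.098,.009], "tab",P["tab"]+Rm@[.05,-.005])
```

```text
FL [0.442  0.1401]
FR [ 0.4423 -0.1694]
BR [ 0.6854 -0.1724]
b1 [0.4547 0.0241]
b2 [ 0.4565 -0.0664]
b3 [ 0.488  -0.0594]
b4 [0.4858 0.0267]
tab [ 0.5208 -0.0027]
0.30956441914936794
yaw 0.06425276055303392
0.24309450472946176 yaw -0.693961893982494
0.09052554397672691 yawbar 1.1349557609985328
O from corners [ 0.56713278 -0.01451756]
O from bar [ 0.56921968 -0.00965713] tab [ 0.57081334 -0.00768745]
```

```bash
python3 -m handwheel '[[[-9,-26,0],[0,0,0],0.2],[[-9,-26,0],[0,0,0],0.2],[[-9,-27,10],[0,0,0],0.2],[[0,0,20],[0,0,0],0.2],[[0,0,10],[0,0,0],0.2],[[0,0,0],[0,0,0],0.2]]'
python3 - <<'E'
from h import *
s=readout.get_state();print(s["position"],s["ee_rot"],s["width"],s["contact_force"])
im=vision.get_image("wrist");cv2.imwrite("pics/w1.png",im)
im=vision.get_image("side");cv2.imwrite("pics/s1.png",im)
E
```

```text
clock: 0.85
position: [0.4957, -0.0269, 0.1905]
ee_rot: [-0.001, 0.707, 0.707, -0.001]
contact_force: [-0.6, 0.1, -0.3]
width: 0.0341
gripper_force: 0.0
[ 0.49570785 -0.02685507  0.19051447] [-7.96523134e-04  7.07060762e-01  7.07152168e-01 -5.06158954e-04] 0.034094723652707916 [-0.59676467  0.10651835 -0.3212114 ]
```

View pics/w1.png

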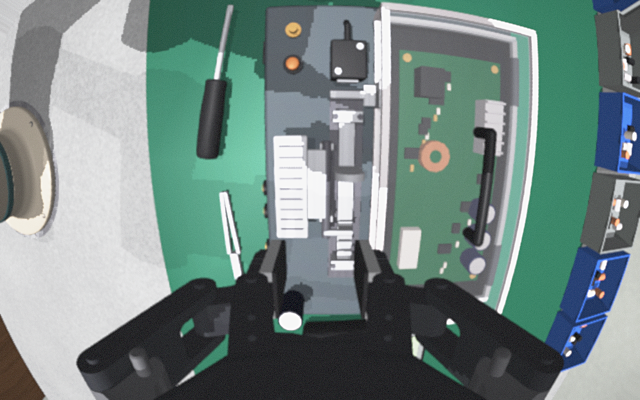

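The wrist picture looks along box +y. The bar spans (275,137)-(306,237), the tab is about (345,185), the switch is at (348,60), and fingertips are at (270,245) and (368,245).

```bash
cat >> h.py <<'E'
def wplane(u,z,pos,q):
    p=vision.camera_params("wrist");K=np.array(p["intrinsics"]);H=np.array(p["hand_eye"])
    d=np.array([u[0]-K[0,2],u[1]-K[1,2]]);r=np.hypot(*d);th=r/K[0,0]
    v=np.r_[d/r*np.sin(th),np.cos(th)]
    Rt=R.from_quat([q[1],q[2],q[3],q[0]]).as_matrix()
    c=Rt@H[:3,3]+pos;v=Rt@H[:3,:3]@v
    return c+v*(z-c[2])/v[2]
E
python3 - <<'E'
from h import *
s=readout.get_state();p,q=s["position"],s["ee_rot"]
for n,u,z in[("b+y-x",(275,137),.078),("b+y+x",(306,136),.078),("b-y-x",(277,237),.078),("b-y+x",(306,237),.078),("sw",(331,79),.076),("sw2",(367,80),.076),("ledgeL",(266,50),.05),("ledgeL2",(266,230),.05),("ftip1",(268,245),p[2])]:
    print(n,wplane(u,z,p,q).round(4))
im=cv2.imread("pics/w1.png")[60:280,230:410];cv2.imwrite("pics/w1c.png",cv2.resize(im,None,fx=2.7,fy=2.7,interpolation=cv2.INTER_CUBIC))
im=cv2.imread("pics/s1.png")[120:320,220:420];cv2.imwrite("pics/s1c.png",cv2.resize(im,None,fx=3,fy=3,interpolation=cv2.INTER_CUBIC))
E
```

```text
b+y-x [0.459  0.0244 0.078 ]
b+y+x [0.4849 0.0249 0.078 ]
b-y-x [ 0.4577 -0.0644  0.078 ]
b-y+x [ 0.4839 -0.0642  0.078 ]
sw [0.5055 0.0727 0.076 ]
sw2 [0.5353 0.0725 0.076 ]
ledgeL [0.4471 0.1048 0.05  ]
ledgeL2 [ 0.4428 -0.0684  0.05  ]
ftip1 [ 0.4698 -0.0226  0.1916]
```

View pics/w1c.png

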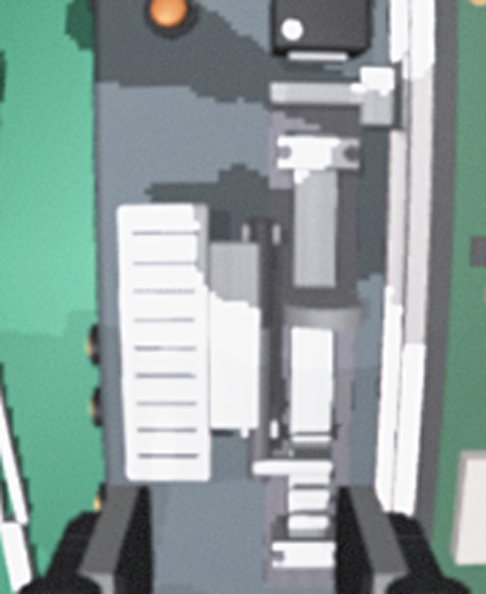

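```bash
python3 -m handwheel '[[[0,0,20],[0,0,0],0.2],[[0,0,30],[0,0,0],0.2],[[0,0,30],[0,0,0],0.2],[[0,0,20],[0,0,0],0.2],[[0,0,10],[0,0,0],0.2],[[0,0,0],[0,0,0],0.2]]'
python3 -m handwheel '[[[0,0,2],[0,0,0],0.2],[[0,0,2],[0,0,0],0.2],[[0,0,0],[0,0,0],0.2]]'
python3 -m handwheel '[[[0,0,2],[0,0,0],0.2],[[0,0,0],[0,0,0],0.2]]'
python3 -m handwheel '[[[0,0,2],[0,0,0],0.2],[[0,0,0],[0,0,0],0.2]]'
```

```text
clock: 1.7
position: [0.4963, -0.027, 0.0813]
ee_rot: [-0.0, 0.707, 0.707, -0.0]
contact_force: [-0.3, 0.4, 0.7]
width: 0.034
gripper_force: 0.0
clock: 2.08
position: [0.4962, -0.027, 0.0776]
ee_rot: [0.0, 0.707, 0.707, 0.0]
contact_force: [0.2, -0.9, -0.2]
width: 0.0341
gripper_force: 0.0
clock: 2.33
position: [0.496, -0.0271, 0.0755]
ee_rot: [0.0, 0.707, 0.707, -0.0]
contact_force: [-1.8, -0.6, 2.6]
width: 0.0341
gripper_force: 1.5
clock: 2.58
position: [0.4957, -0.0271, 0.0733]
ee_rot: [-0.0, 0.707, 0.707, -0.0]
contact_force: [-1.4, -0.2, 3.6]
width: 0.034
gripper_force: 2.2
```

```bash
python3 -m handwheel '[[[0,0,2],[0,0,0],0.2],[[0,0,0],[0,0,0],0.2]]'
python3 -m handwheel '[[[0,0,2],[0,0,0],0.2],[[0,0,0],[0,0,0],0.2]]'
python3 -m handwheel '[[[0,0,1],[0,0,0],0.2],[[0,0,0],[0,0,0],0.2],[[0,0,0],[0,0,0],0.2]]'
python3 - <<'E'
from h import *
cv2.imwrite("pics/w2c.png",cv2.resize(vision.get_image("wrist")[60:320,230:430],None,fx=2.3,fy=2.3,interpolation=cv2.INTER_CUBIC))
E
```

```text
clock: 2.82
position: [0.4956, -0.027, 0.0712]
ee_rot: [-0.0, 0.707, 0.707, -0.0]
contact_force: [-2.8, -1.0, 5.0]
width: 0.0343
gripper_force: 2.7
clock: 3.08
position: [0.4957, -0.027, 0.0693]
ee_rot: [-0.0, 0.707, 0.707, -0.0]
contact_force: [-2.8, -0.3, 5.0]
width: 0.0342
gripper_force: 3.1
clock: 3.45
position: [0.4957, -0.027, 0.069]
ee_rot: [-0.0, 0.707, 0.707, -0.0]
contact_force: [-4.2, 0.2, 10.5]
width: 0.0342
gripper_force: 5.6
```

View pics/w2c.png

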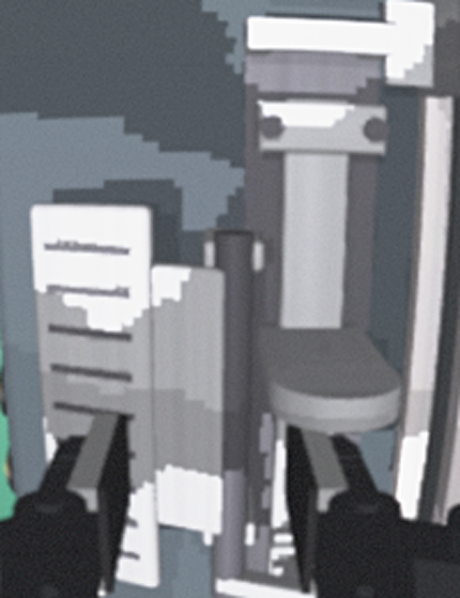

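The picture shows the left finger on the pressed bar and the right finger over the bolt just behind the tab's rounded head, at about (335,400). The force jump says the bar is at its stop, so I'll ease off slightly and push.

```bash
python3 -m handwheel '[[[0,0,-0.7],[0,0,0],0.2],[[3,0,0],[0,0,0],0.2],[[3,0,0],[0,0,0],0.2],[[3,0,0],[0,0,0],0.2],[[0,0,0],[0,0,0],0.2]]'
python3 -m handwheel '[[[3,0,0],[0,0,0],0.2],[[3,0,0],[0,0,0],0.2],[[3,0,0],[0,0,0],0.2],[[0,0,0],[0,0,0],0.2]]'
```

```text
clock: 4.12
position: [0.4964, -0.0193, 0.0695]
ee_rot: [0.001, 0.707, 0.708, -0.001]
contact_force: [-1.5, -4.5, 7.5]
width: 0.0343
gripper_force: 3.7
clock: 4.62
position: [0.4965, -0.0106, 0.0695]
ee_rot: [0.002, 0.706, 0.708, -0.001]
contact_force: [-2.4, -5.0, 7.0]
width: 0.0343
gripper_force: 4.1
```

```bash
python3 -m handwheel '[[[3,0,0],[0,0,0],0.2],[[3,0,0],[0,0,0],0.2],[[3,0,0],[0,0,0],0.2],[[3,0,0],[0,0,0],0.2],[[0,0,0],[0,0,0],0.2]]'
python3 -m handwheel '[[[3,0,0],[0,0,0],0.2],[[2,0,0],[0,0,0],0.2],[[2,0,0],[0,0,0],0.2],[[0,0,0],[0,0,0],0.2]]'
python3 -m handwheel '[[[2,0,0],[0,0,0],0.2],[[0,0,0],[0,0,0],0.2]]'
python3 -m handwheel '[[[2,0,0],[0,0,0],0.2],[[0,0,0],[0,0,0],0.2]]'
```

```text
clock: 5.25
position: [0.4965, 0.0014, 0.0695]
ee_rot: [0.002, 0.707, 0.708, -0.001]
contact_force: [-1.9, -5.5, 6.7]
width: 0.0341
gripper_force: 4.0
clock: 5.75
position: [0.4965, 0.0084, 0.0695]
ee_rot: [0.002, 0.707, 0.708, -0.001]
contact_force: [-2.3, -5.9, 7.8]
width: 0.0342
gripper_force: 4.0
clock: 6.0
position: [0.4965, 0.0103, 0.0695]
ee_rot: [0.002, 0.707, 0.708, -0.001]
contact_force: [-2.5, -5.5, 6.6]
width: 0.0344
gripper_force: 3.9
clock: 6.25
position: [0.4966, 0.0117, 0.0695]
ee_rot: [0.002, 0.706, 0.708, -0.001]
contact_force: [-2.0, -8.0, 6.9]
width: 0.0343
gripper_force: 5.5
```

```bash
python3 -m handwheel '[[[1.5,0,0],[0,0,0],0.2],[[0,0,0],[0,0,0],0.2],[[0,0,0],[0,0,0],0.2]]'
python3 - <<'E'
from h import *
cv2.imwrite("pics/w3c.png",cv2.resize(vision.get_image("wrist")[60:320,230:430],None,fx=2.3,fy=2.3,interpolation=cv2.INTER_CUBIC))
E
```

```text
clock: 6.62
position: [0.4966, 0.0118, 0.0695]
ee_rot: [0.003, 0.706, 0.708, -0.002]
contact_force: [-2.7, -12.1, 6.1]
width: 0.0339
gripper_force: 7.5
```

View pics/w3c.png

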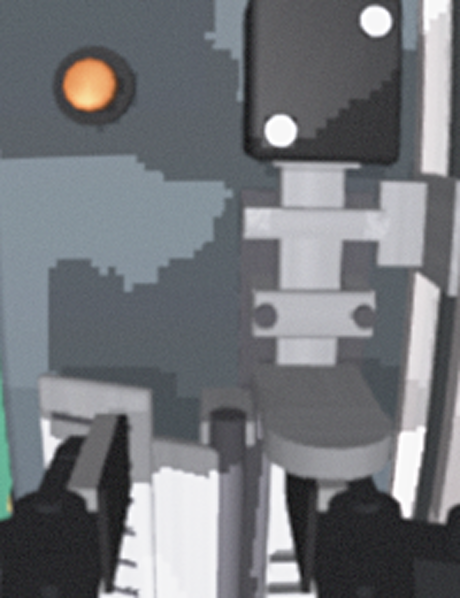

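The bolt is through the eye into the switch (about 310,185), and the force rise shows it is at its stop. Releasing the catch straight up, then backing clear.

```bash
python3 -m handwheel '[[[-0.5,0,-2],[0,0,0],0.2],[[0,0,-3],[0,0,0],0.2],[[0,0,-3],[0,0,0],0.2],[[0,0,-3],[0,0,0],0.2],[[0,0,0],[0,0,0],0.2],[[-5,0,0],[0,0,0],0.2],[[-3,0,0],[0,0,0],0.2],[[0,0,-10],[0,0,0],0.2],[[0,0,-30],[0,0,0],0.2],[[0,0,-40],[0,0,0],0.2],[[0,0,-30],[0,0,0],0.2],[[0,0,0],[0,0,0],0.2]]'
python3 - <<'E'
from h import *
s=readout.get_state();p,q=s["position"],s["ee_rot"];print(p,s["contact_force"])
cv2.imwrite("pics/w4c.png",cv2.resize(vision.get_image("wrist")[40:300,220:420],None,fx=2.3,fy=2.3,interpolation=cv2.INTER_CUBIC))
E
```

```text
clock: 8.18
position: [0.4981, 0.0072, 0.1933]
ee_rot: [0.003, 0.707, 0.707, 0.002]
contact_force: [0.2, 0.1, 0.1]
width: 0.0341
gripper_force: 0.0
[0.49813674 0.0071535  0.19331244] [0.24948241 0.0796144  0.09608015]
```

View pics/w4c.png

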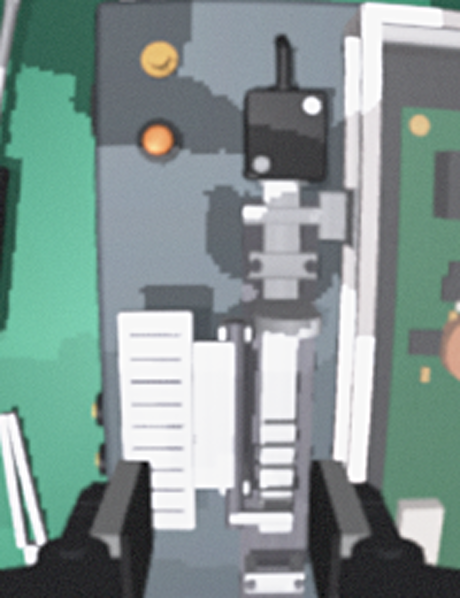

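The picture shows the bolt's end in the switch (282,185), the tab moved up to (285,325), the nose at (260,520) and the bar looking raised. A quick numeric check follows.

Run:
```python
from h import *
s=readout.get_state();p,q=s["position"],s["ee_rot"]
for n,u,z in[("b+y-x",(118,313),.078),("b+y+x",(192,313),.078),("b-y-x",(128,527),.078),("b-y+x",(194,527),.078),("tab",(288,322),.104),("sw",(247,180),.076)]:
    print(n,wplane(np.array(u)/2.3+[220,40],z,p,q).round(4))
p,q=np.array([.4957,-.0269,.1905]),[-8e-4,.70706,.70715,-5e-4]
print("tab before",wplane(np.array([322,318])/2.7+[230,60],.104,p,q).round(4))
```

```text
b+y-x [0.4555 0.0255 0.078 ]
b+y+x [0.483  0.0253 0.078 ]
b-y-x [ 0.4552 -0.0629  0.078 ]
b-y+x [ 0.4823 -0.0626  0.078 ]
tab [0.5161 0.0272 0.104 ]
sw [0.5031 0.0739 0.076 ]
tab before [ 0.5174 -0.0049  0.104 ]
```

```bash
python3 -c "
from rig import manip;print(manip.sign_off())"
```

```text
the job is handed in; nothing more can be done
None
```

The job is handed in: the bolt is pushed to its stop in the interlock switch, the catch looks sprung back up in the last picture, and the hand is clear. The hand-in call did not return a verdict.

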